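# Start the lamp timer behind the push-latch cover

### The arm

A 6-joint arm with a two-finger parallel gripper is mounted at the origin on a cart in front of the work surface, level with it; the furniture and walls round the work are solid. World frame = base frame: x ahead of the robot, y to its left, z up, the work surface at z = 0. Lengths are in m, angles in rad, forces in N, time in s.
With the tool pointing down it reaches from about 0.375 to 0.9 m from the base axis. Payload 3.1 kg.
Tool frame: the origin (TCP) lies on the front face of the gripper's body, between the roots of the fingers; the fingertips stand 73 mm ahead of it and the grasp point (between the pads) lies 54 mm ahead of it; z points along the fingers, y is the line along which they close (so a half turn about z gives the same grasp; the last joint's range is limited). The gripper opens to 85 mm and grips with 20 to 120 N. Pads are 22 mm wide; open, the fingers measure 114 mm over their backs; the gripper's body (76 mm by 85 mm) begins 54 mm behind the grasp point. The pads swing forward as they close: fully open they stand 13 mm farther back than shut.
Start: joints at [1.149, 0.527, 1.433, -0, 1.181, -0.178], TCP at [0.151, 0.607, 0.304] pointing down, gripper open.
Joint ranges: [-3.08, 3.08], [-0.75, 2.2], [0.22, 2.44], [-1.43, 4.57], [0, 2.65], [-2.85, 2.85]. Speed limits (rad/s): [2.79, 2.79, 3.14, 3.14, 3.14, 3.14].

### API

Orientations are given as a rotation vector (axis times angle).
In Python, from bench import status, camera, job_done gives the robot as it stands.
- The arm moves only by the shell command python3 -m jog 'ROWS'. ROWS is JSON, a list that holds one entry, the list of rows, each a list of 7 numbers: the opening, from 0 (shut) to 1 (fully open), then the shift along the tool's x, y, z in mm, then the turn, a rotation vector about the tool's x, y, z in degrees. A call has exactly 10 rows; each row shifts and turns the commanded pose from where the row before left it, along the tool's axes as they then stand; what a row does not reach is not made up. A row lasts 1/10 s, in which the tool goes at most 50 mm and 8.59 degrees, less where a joint would pass 70% of its speed; a pose out of reach is approached as far as the arm can. A call is refused whole if a number of a shift passes 50 or a number of a turn 8.59, either way. A call with a gripper value outside its range is refused whole. The fingers move at their own pace and stop on an object; the grip force is fixed at half the most. Time passes only in rows, so rows that do not move let the fingers close, or fill a call up. It gives the time, the measured TCP pose, the force, the opening and the grip force at its end, in the units of the state.
- status.get_state(): the state, without advancing time (a new reading comes with each control period).
- camera(name): name is "scene" or "top" or "wrist"; returns a dict with "img" (420x560x3 uint8, red, green, blue), "camera_matrix" (3x3 intrinsics, pixels), "T" (4x4, takes a point from camera to world coordinates). Camera axes: x right, y down, z forward; pixel columns grow to the right and rows downward; lengths in m; the calibration is good to about 2 mm. A picture is of the moment at which its call begins. There is no depth.
- job_done(): hands the job in; it is judged then, once.
The state is a dict: "t": time; "joint_pos": joint angles; "qd": joint speeds; "joint_efforts": joint torques, N m; "tcp_pos": TCP position; "ee_rot": TCP orientation; "ft_force": force on the tool from outside, world axes, zero at the start; "ft_torque": the same for the moment, N m; "grip_width": opening from 0.0 (shut) to 1.0 (fully open); "grip_force": force on a finger pad.
Only numpy, scipy, OpenCV 4.12 (cv2) and the standard library are available. Lean on these libraries where they do the work, as an engineer would, in place of code of your own. Each camera call takes 0.05 s, during which the arm holds its last target. There are 200 camera calls.

### The job

Press the flush cover of the grey control box with the fingertips to pop it open, press the round button inside (not the square one), then push the cover back down and press it until it latches shut again. Nothing is to be gripped or lifted, and the other things on the table stay where they are.

Things in the scene. Friction and masses are not known exactly. Their poses are not given: they have to be found in the camera images.
- console: grey control box, fixed to the table, 110 x 164 x 66 mm (own x, y, z); origin at the centre of its underside, z up; its front faces its own -x, towards the robot. In its top is an opening of 77 x 134 mm, shut by the cover
- flap (a joint): angle of the cover (rad): about 0.01 latched shut and flush, + opens up, 1.5 upright at its stop, -0.125 stop when pressed in. Push-push latch: press the shut cover below -0.08 and let go: a spring swings it upright in 1 s, so draw back up at once. Push it down again, past 0 to below -0.08, and let go: it latches; not pressed that far it springs open again. Takes 2 to 5 N, on the way down up to 10
- flap_press (a point): where to press the cover (grey plate, 68 mm deep, 130 wide, 4 thick, hinged along the box's own y at the far, +x, edge of the opening): on its outer face, 54 mm from the hinge, mid-width; -0.08 rad is 4.5 mm in here. Moves with the cover; z = normal of the outer face, -x towards the free edge. The open cover's outer face looks away from the robot: push it shut from behind
- flap_hinge (a point): middle of the cover's hinge line, fixed to the box, 66 mm above the table, 36 mm towards +x of the box's centre; axes as the box's
- round_top (a point): top centre of the round white push button, 25 mm across, in a round metal collar inside the box; 14 mm below the box's top, 35 mm in front of the hinge and 40 mm left or right of the middle (the square one on the other side). The black latch is between them, under the cover
- round_button (a joint): how far the round button is pressed (m): 0 out, 0.005 fully in; springs back; about 1 N to start and 5 N fully in
- square_top (a point): centre of the top of the square white push button, 24 x 24 mm, in a square metal collar, same height: to be left alone
- square_button (a joint): how far the square button is pressed (m), 0 out, 0.005 fully in
- stain_bottle: small dark bottle with a white cap, 32 mm across, 75 mm tall, beside the box; loose; origin under its centre
- immersion_oil: small brown bottle with a black cap, 28 mm across, 62 mm tall, beside the box; loose; origin under its centre
- lens_wipes: small carton, 86 x 51 x 62 mm, on the other side of the box; loose; origin under its centre
- mug: grey mug, 72 mm across, 89 mm tall; loose; origin under its centre
- vial_tray: green tray with vials, 95 x 60 x 66 mm; loose; origin under its centre
- tape_roll: roll of grey tape, 104 mm across, 47 mm tall; loose; origin under its centre
- slide_box: flat blue box, 100 x 165 x 40 mm; loose; origin under its centre

How it is judged:
By the outcome, as a careful person would: the job done as asked, in the order asked, and still so for the second after the job is handed in, with the robot touching nothing.
It also fails if it takes over 51 s, if anything falls off the work surface, if the arm or the gripper's body presses on something with over 40 N, if the wrist force passes 120 N, or if a joint passes its speed limit or range.

## Working session

There is one attempt and no reset: what is moved stays moved. The work goes in short steps, Python scripts to look and compute and a shell command to move; the robot and the scene stay as the last step left them, time stands still between calls to the robot, and variables do not carry over. Pictures are saved under pics/ and viewed, at most 10 in all, crops included, and the job is handed in when it is done.

```bash
mkdir -p pics; cat > h.py <<'E'
import numpy as np, cv2
from bench import status, camera
def snap(n,f):
    c=camera(n); cv2.imwrite(f'pics/{f}.png',c['img'][:,:,::-1]); np.savez(f'pics/{f}.npz',K=c['camera_matrix'],T=c['T']); return c
def ray(f,u,v,z):
    d=np.load(f'pics/{f}.npz'); r=d['T'][:3,:3]@np.linalg.solve(d['K'],[u,v,1.]); o=d['T'][:3,3]
    return o+r*(z-o[2])/r[2]
E
python3 - <<'E'
from h import *
a=snap('scene','s0');b=snap('top','t0')
print(b['T'].round(3),a['T'].round(3)); s=status.get_state(); print(s['t'],s['tcp_pos'],s['ee_rot'],s['ft_force'])
E
```

```text
[[-0.134 -0.947  0.29   0.158]
 [-0.991  0.127 -0.042  0.161]
 [ 0.002 -0.293 -0.956  1.531]
 [ 0.     0.     0.     1.   ]] [[ 0.554 -0.595  0.583 -0.218]
 [-0.832 -0.393  0.39  -0.45 ]
 [-0.003 -0.701 -0.713  1.082]
 [ 0.     0.     0.     1.   ]]
0.1 [0.15063533 0.6060539  0.30302187] [-3.81988264e-01 -3.11767908e+00  2.97508823e-03] [0.08538686 1.01708548 0.40168678]
```

View pics/t0.png

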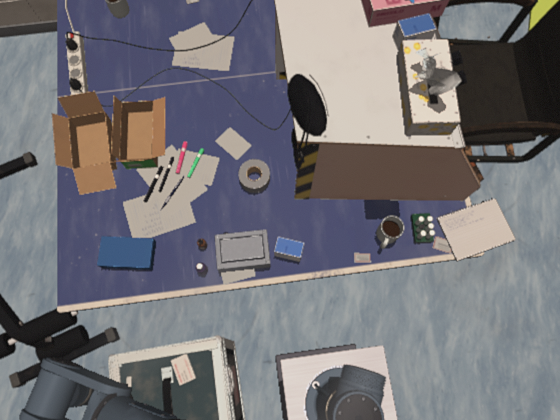

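View pics/s0.png

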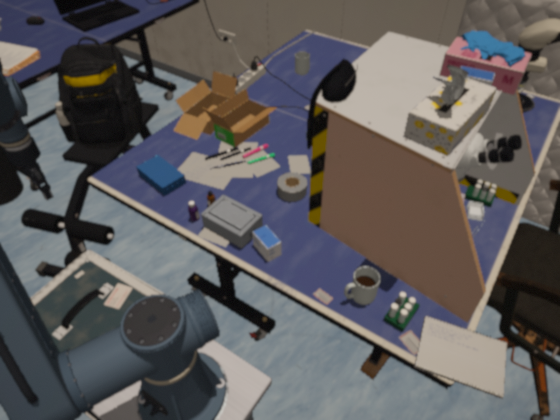

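The top view shows the box at about (242,250), with the bottles to its left (202,243 and 201,267) and the carton to its right (289,248). I'll enlarge both views to find the corners.

```bash
python3 - <<'E'
from h import *
t=cv2.imread('pics/t0.png')[215:295,185:315]; s=cv2.imread('pics/s0.png')[180:270,175:295]
t=cv2.resize(t,None,fx=6,fy=6,interpolation=cv2.INTER_CUBIC)[:480,:780]
cv2.imwrite('pics/c0.png',t)
for p in [(215,237),(265,230),(270,262),(218,269)]: print(ray('t0',*p,.066).round(3))
E
```

```text
[0.537 0.313 0.066]
[0.539 0.156 0.066]
[0.436 0.153 0.066]
[0.436 0.314 0.066]
```

View pics/c0.png

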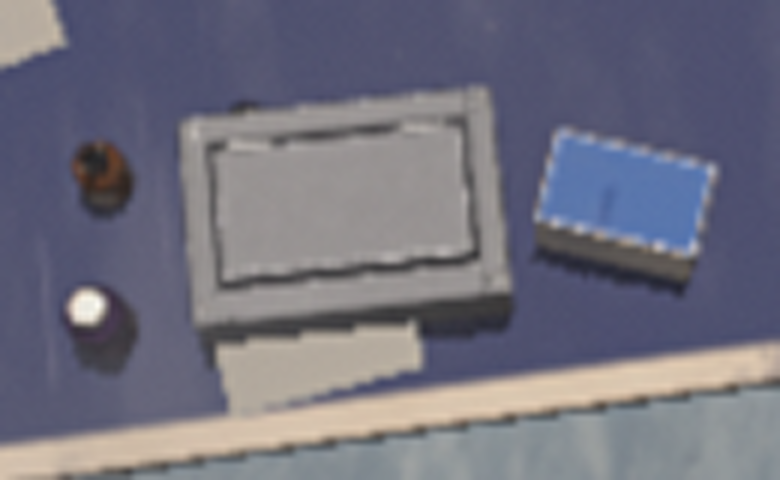

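```bash
cat >> h.py <<'E'
from scipy.spatial.transform import Rotation as R
def totool(p,tip=0.073):
    "tool-axis shift (mm) that brings the fingertip point to p"
    s=status.get_state(); r=R.from_rotvec(s['ee_rot']); t=np.array(s['tcp_pos'])+r.apply([0,0,tip])
    return (r.inv().apply(np.array(p)-t)*1000).round(1), t.round(4)
E
python3 - <<'E'
from h import *
c=[ray('t0',184.6+u/6,214.6+v/6,.066) for u,v in [(183,120),(488,88),(510,293),(197,326)]]
for p in c: print(p.round(4))
c=np.array(c); ce=c.mean(0); dy=(c[0]-c[1]+c[3]-c[2]); dx=c[0]-c[3]+c[1]-c[2]
yaw=np.arctan2(-dy[0],dy[1]); yaw2=np.arctan2(dx[1],dx[0]); print(ce,np.degrees([yaw,yaw2]),np.linalg.norm(dy)/2,np.linalg.norm(dx)/2)
ax=np.array([np.cos(yaw),np.sin(yaw),0])
pr=ce+ax*(.036-.054); print('press',pr); print(totool(pr+[0,0,.15]))
r=R.from_rotvec(status.get_state()['ee_rot']).as_matrix(); print(r.round(3))
for p in [(100,160),(88,305)]: print(ray('t0',184.6+p[0]/6,214.6+p[1]/6,.07))
E
```

```text
[0.545  0.3123 0.066 ]
[0.5409 0.1529 0.066 ]
[0.432  0.1553 0.066 ]
[0.4365 0.3155 0.066 ]
[0.48858228 0.23397968 0.066     ] [-1.53312689 -1.4503897 ] 0.1598815236439234 0.10871879748923055
press [0.47058872 0.23446127 0.066     ]
(array([-400.2, -283.2,   14.4]), array([0.1506, 0.6059, 0.23  ]))
[[-0.97   0.241 -0.001]
 [ 0.241  0.97  -0.002]
 [ 0.    -0.002 -1.   ]]
[0.52845816 0.35642249 0.07      ]
[0.45383831 0.36898501 0.07      ]
```

```bash
python3 -m jog '[[[0,0,0,0,0,0,-6.25],[0,0,0,0,0,0,-6.25],[0,-33,-36,0,0,0,0],[0,-33,-36,0,0,0,0],[0,-33,-36,0,0,0,0],[0,-33,-36,0,0,0,0],[0,-33,-36,0,0,0,0],[0,-33,-36,0,0,0,0],[0,-33,-36,0,0,0,0],[0,-33,-36,0,0,0,0]]]'
python3 - <<'E'
from h import *
print(totool([.4706,.2345,.166])); snap('wrist','w0')
E
```

```text
t: 1.1
tcp_pos: [0.4082, 0.3101, 0.3037]
ee_rot: [-0.04, -3.141, 0.0]
ft_force: [0.9, 0.9, 0.2]
grip_width: 0.002
grip_force: 0.0
(array([-64.4, -74. ,  64.7]), array([0.4082, 0.3101, 0.2307]))
```

View pics/w0.png

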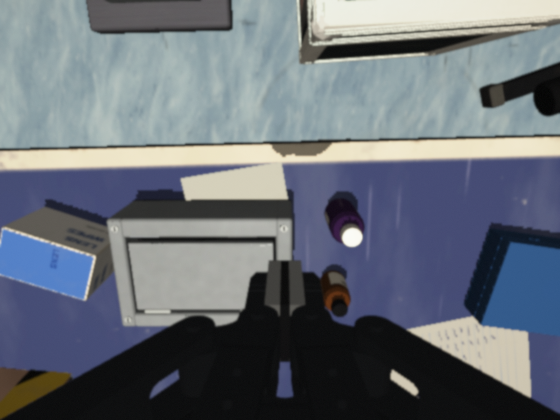

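The wrist view shows the box's top corners at about (111,220), (291,212) and (122,327), with the cover at about (132–275, 240–312).

```bash
python3 - <<'E'
from h import *
a,b,c=[ray('w0',*p,.066) for p in [(111,220),(291,212),(122,327)]]
print(a,b,c,np.linalg.norm(a-b),np.linalg.norm(a-c)); print('centre',(b+c)/2, np.degrees(np.arctan2(-(b-a)[0],(b-a)[1])))
for p in [(130,240),(275,236),(143,314)]: print(ray('w0',*p,.066))
E
```

```text
[0.43449908 0.15823174 0.066     ] [0.43128773 0.31586894 0.066     ] [0.54320888 0.15087577 0.066     ] 0.15766990478417092 0.10895838645048454
centre [0.4872483  0.23337235 0.066     ] 1.167056097074891
[0.45369546 0.17203713 0.066     ]
[0.45327589 0.30120897 0.066     ]
[0.52942105 0.17307321 0.066     ]
```

```bash
python3 -m jog '[[[0,-8,-9,0,0,0,0],[0,-8,-9,0,0,0,0],[0,-8,-9,0,0,0,0],[0,-8,-9,8,0,0,0],[0,-8,-9,10,0,0,0],[0,-8,-9,12,0,0,0],[0,-8,-10,12,0,0,0],[0,-8,-10,12,0,0,0],[0,0,0,10,0,0,0],[0,0,0,0,0,0,0]]]'
python3 - <<'E'
from h import *
print(totool([.4706,.2345,.066])); print(status.get_state()['ft_force'])
E
```

```text
t: 2.15
tcp_pos: [0.4687, 0.2356, 0.238]
ee_rot: [-0.042, -3.137, 0.001]
ft_force: [-0.5, 0.2, -0.2]
grip_width: -0.001
grip_force: 0.0
(array([-2.7, -0.9, 99. ]), array([0.4684, 0.2355, 0.165 ]))
[-0.48028739  0.23514379 -0.17092875]
```

```bash
python3 -m jog '[[[0,-1,0,14,0,0,0],[0,-1,-1,14,0,0,0],[0,0,0,14,0,0,0],[0,0,0,14,0,0,0],[0,0,0,13,0,0,0],[0,0,0,12,0,0,0],[0,0,0,8,0,0,0],[0,0,0,5,0,0,0],[0,0,0,2,0,0,0],[0,0,0,0,0,0,0]]]'
python3 - <<'E'
from h import *
print(totool([.4706,.2345,.066])); print(status.get_state()['ft_force'])
E
```

```text
t: 3.15
tcp_pos: [0.4715, 0.2352, 0.1439]
ee_rot: [0.04, 3.141, 0.0]
ft_force: [0.0, -0.1, 0.4]
grip_width: 0.001
grip_force: 0.0
(array([ 0.9, -0.8,  4.9]), array([0.4715, 0.2352, 0.0709]))
[ 0.02315039 -0.06196296  0.36786475]
```

```bash
python3 -m jog '[[[0,0,0,2,0,0,0],[0,0,0,2,0,0,0],[0,0,0,2,0,0,0],[0,0,0,1,0,0,0],[0,0,0,1,0,0,0],[0,0,0,1,0,0,0],[0,0,0,0.5,0,0,0],[0,0,0,0.5,0,0,0],[0,0,0,0,0,0,0],[0,0,0,0,0,0,0]]]'
python3 - <<'E'
from h import *
print(totool([.4706,.2345,.060])); print(status.get_state()['ft_force'])
E
```

```text
t: 4.15
tcp_pos: [0.4718, 0.2352, 0.134]
ee_rot: [0.04, 3.14, 0.0]
ft_force: [0.3, 0.1, 2.4]
grip_width: -0.006
grip_force: 1.5
(array([ 1.3, -0.8,  1. ]), array([0.4719, 0.2352, 0.061 ]))
[0.33575211 0.09717689 2.35209506]
```

```bash
python3 -m jog '[[[0,0,0,1,0,0,0],[0,0,0,0.5,0,0,0],[0,0,0,0,0,0,0],[0,0,0,-40,0,0,0],[0,0,0,-50,0,0,0],[0,0,0,-50,0,0,0],[0,0,0,0,0,0,0],[0,0,0,0,0,0,0],[0,0,0,0,0,0,0],[0,0,0,0,0,0,0]]]'
python3 - <<'E'
from h import *
snap('wrist','w1'); print(totool([.4706,.2345,.166])); 
E
```

```text
t: 5.15
tcp_pos: [0.4702, 0.2349, 0.2704]
ee_rot: [-0.04, -3.137, 0.002]
ft_force: [-0.6, 0.3, -0.1]
grip_width: 0.001
grip_force: 0.0
(array([-0.6, -0.3, 31.5]), array([0.4701, 0.2348, 0.1975]))
```

View pics/w1.png

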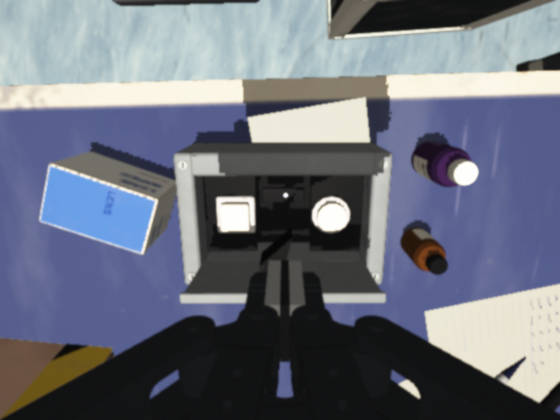

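Cover is open; the round button is at (331,214) and the square one at (236,214) in the wrist picture. The upright cover would be too close to the gripper body, so I'll lean the tool 25° back towards the robot.

```bash
python3 - <<'E'
from h import *
b=ray('w1',331,214,.052); q=ray('w1',236,214,.052); print(b,q, (b+q)/2)
s=status.get_state(); r=R.from_rotvec(s['ee_rot']); print(r.as_matrix().round(3))
r2=r*R.from_rotvec([0,np.radians(-25),0]); print(r2.as_matrix().round(3))
for rr,z in [(r2,.09),(r2,.052)]:
    p=np.array([b[0],b[1],z]); tcp=p-rr.apply([.011,0,.073]); d=tcp-np.array(s['tcp_pos']); print(tcp, r.inv().apply(d)*1000, r2.inv().apply(d)*1000)
E
```

```text
[0.48868131 0.27276782 0.052     ] [0.48666396 0.19526246 0.052     ] [0.48767264 0.23401514 0.052     ]
[[-1.     0.026 -0.004]
 [ 0.026  1.    -0.001]
 [ 0.004 -0.001 -1.   ]]
[[-0.908  0.026  0.419]
 [ 0.023  1.    -0.012]
 [-0.419 -0.001 -0.908]]
[0.46811458 0.27338066 0.16089876] [  2.81301616  38.55002171 109.59591063] [48.8666917  38.55002171 98.13879523]
[0.46811458 0.27338066 0.12289876] [  2.64887036  38.59484381 147.59552967] [ 64.77725803  38.59484381 132.64751688]
```

```bash
python3 -m jog '[[[0,0,10,0,0,-8.33,0],[0,0,10,0,0,-8.33,0],[0,0,10,0,0,-8.34,0],[0,7,8.6,14,0,0,0],[0,8,0,15,0,0,0],[0,8,0,16,0,0,0],[0,8,0,16,0,0,0],[0,8,0,16,0,0,0],[0,6,0,13,0,0,0],[0,4,0,8,0,0,0]]]'
python3 - <<'E'
from h import *
s=status.get_state(); r=R.from_rotvec(s['ee_rot']); c=np.array(s['tcp_pos'])+r.apply([.011,0,.073]); print(c, s['ft_force'], r.inv().apply([.4887,.2728,.052]-c)*1000)
E
```

```text
t: 6.2
tcp_pos: [0.4684, 0.2734, 0.1603]
ee_rot: [0.034, 2.709, -0.01]
ft_force: [-0.1, 0.0, 0.2]
grip_width: -0.003
grip_force: 0.0
[0.48897642 0.27270647 0.08938358] [-0.06001209  0.04942492  0.24823183] [15.90340696  0.15448848 33.83304818]
```

```bash
python3 -m jog '[[[0,3,0,6,0,0,0],[0,3,0,6,0,0,0],[0,3,0,6,0,0,0],[0,2,0,5,0,0,0],[0,2,0,4,0,0,0],[0,1,0,3,0,0,0],[0,0.8,0,1.8,0,0,0],[0,0.8,0,1.8,0,0,0],[0,0.4,0,0.9,0,0,0],[0,0,0,0,0,0,0]]]'
python3 - <<'E'
from h import *
s=status.get_state(); r=R.from_rotvec(s['ee_rot']); c=np.array(s['tcp_pos'])+r.apply([.011,0,.073]); print(c, s['ft_force'],s['ft_torque'], r.inv().apply([.4887,.2728,.052]-c)*1000)
snap('wrist','w2')
E
```

```text
t: 7.2
tcp_pos: [0.4681, 0.2776, 0.1251]
ee_rot: [0.027, 2.705, 0.005]
ft_force: [-8.0, 13.1, 11.3]
grip_width: 0.001
grip_force: 0.0
[0.48902656 0.27781132 0.05427845] [-7.95978878 13.05056358 11.32404784] [0.87477143 0.33783046 0.37493298] [ 1.15998098 -5.03419408  1.92941427]
```

View pics/w2.png

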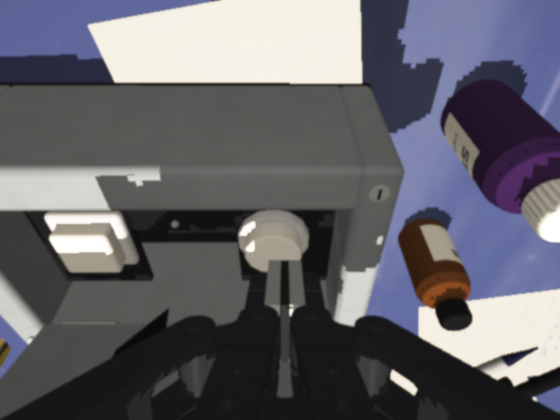

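Contact gave an unexpected side force (13 N in y) at the fingertip. I'll back up and look closer with the predicted points overlaid.

```bash
python3 -m jog '[[[0,-2,0,-4.5,0,0,0],[0,-2,0,-4.5,0,0,0],[0,-2,0,-4.5,0,0,0],[0,-2,0,-4.5,0,0,0],[0,0,0,0,0,0,0],[0,0,0,0,0,0,0],[0,0,0,0,0,0,0],[0,0,0,0,0,0,0],[0,0,0,0,0,0,0],[0,0,0,0,0,0,0]]]'
cat >> h.py <<'E'
def proj(f,p):
    d=np.load(f'pics/{f}.npz'); q=d['T'][:3,:3].T@(np.asarray(p)-d['T'][:3,3]); q=d['K']@q; return q[:2]/q[2]
E
python3 - <<'E'
from h import *
s=status.get_state(); r=R.from_rotvec(s['ee_rot']); tcp=np.array(s['tcp_pos']); print(tcp,s['ee_rot'],s['ft_force'])
snap('wrist','w3'); 
def gam(f): return (255*(cv2.imread(f'pics/{f}.png')/255.)**.45).astype(np.uint8)
a=gam('w1')[140:310,170:400]; a=cv2.resize(a,None,fx=1.72,fy=1.72,interpolation=cv2.INTER_CUBIC)
im=gam('w3')
for p,col in [((.4887,.2728,.052),(0,0,255)),(tcp+r.apply([.011,0,.073]),(0,255,0)),(tcp+r.apply([-.011,0,.073]),(255,255,0)),(tcp+r.apply([0,0,.073]),(255,0,255))]:
    u=proj('w3',p); print(u); cv2.circle(im,tuple(int(round(x)) for x in u),2,col,-1)
b=cv2.resize(im[170:350,180:400],None,fx=1.8,fy=1.8,interpolation=cv2.INTER_CUBIC)
h=max(a.shape[0],b.shape[0]); o=np.zeros((h,a.shape[1]+b.shape[1],3),np.uint8); o[:a.shape[0],:a.shape[1]]=a;o[:b.shape[0],a.shape[1]:]=b
print(o.shape); cv2.imwrite('pics/c3.png',o)
E
```

```text
t: 8.25
tcp_pos: [0.4691, 0.2738, 0.1444]
ee_rot: [0.035, 2.705, -0.008]
ft_force: [0.4, -0.0, -0.4]
grip_width: -0.001
grip_force: 0.0
[0.46911957 0.27378968 0.14440809] [ 0.03472303  2.70528829 -0.00783884] [ 0.35418241 -0.0087987  -0.41534586]
[282.15104578 217.12105625]
[283.09335474 254.83698829]
[283.18108049 301.04733057]
[283.13811991 278.417452  ]
(324, 792, 3)
```

View pics/c3.png

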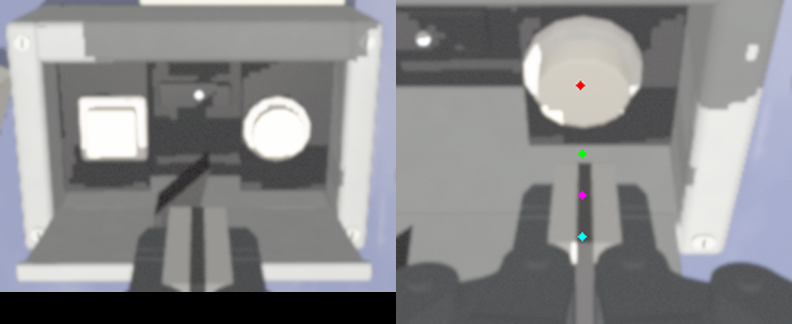

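```bash
cat >> h.py <<'E'
def cor(p):
    s=status.get_state(); r=R.from_rotvec(s['ee_rot']); c=np.array(s['tcp_pos'])+r.apply([.009,0,.073])
    print('corner',c.round(4),'F',s['ft_force'].round(1),'tau',s['ft_torque'].round(2),'shift',(r.inv().apply(np.array(p)-c)*1000).round(1))
E
python3 - <<'E'
from h import *
cor([.4827,.2728,.056])
E
```

```text
corner [0.4918 0.2732 0.0745] F [-0.7 -0.   0.4] tau [ 0.02  0.17 -0.02] shift [16.1 -0.7 12.9]
```

```bash
python3 -m jog '[[[0,3,-0.5,-1,0,0,0],[0,3,0,-1,0,0,0],[0,3,0,-1,0,0,0],[0,1.5,0,3,0,0,0],[0,1.5,0,3,0,0,0],[0,1.5,0,3,0,0,0],[0,1.4,0,3,0,0,0],[0,1,0,2.5,0,0,0],[0,0.5,0,1,0,0,0],[0,0,0,0,0,0,0]]]'
python3 - <<'E'
from h import *
cor([.4827,.2728,.052])
E
```

```text
t: 9.3
tcp_pos: [0.4593, 0.2736, 0.1261]
ee_rot: [0.034, 2.706, -0.008]
ft_force: [0.1, 0.5, -0.3]
grip_width: 0.001
grip_force: 0.0
corner [0.4819 0.273  0.0561] F [ 0.1  0.5 -0.3] tau [ 0.01  0.2  -0.01] shift [ 1.  -0.2  4.1]
```

```bash
python3 -m jog '[[[0,0.4,0,0.9,0,0,0],[0,0.4,0,0.9,0,0,0],[0,0.4,0,0.9,0,0,0],[0,0.4,0,0.9,0,0,0],[0,0.4,0,0.9,0,0,0],[0,0.4,0,0.9,0,0,0],[0,0,0,0,0,0,0],[0,0,0,0,0,0,0],[0,0,0,0,0,0,0],[0,0,0,0,0,0,0]]]'
python3 - <<'E'
from h import *
cor([.4827,.2728,.046]); snap('wrist','w4')
E
```

```text
t: 10.3
tcp_pos: [0.4597, 0.2736, 0.1205]
ee_rot: [0.035, 2.705, -0.008]
ft_force: [-0.3, -1.0, 1.9]
grip_width: 0.0
grip_force: 0.7
corner [0.4824 0.273  0.0505] F [-0.3 -1.   1.9] tau [-0.03  0.18 -0.04] shift [ 1.6 -0.2  4.2]
```

```bash
python3 -m jog '[[[0,0.4,0,0.9,0,0,0],[0,0.4,0,0.9,0,0,0],[0,0.4,0,0.9,0,0,0],[0,0.4,0,0.9,0,0,0],[0,0.2,0,0.5,0,0,0],[0,0,0,0,0,0,0],[0,0,0,0,0,0,0],[0,0,0,0,0,0,0],[0,0,0,0,0,0,0],[0,0,0,0,0,0,0]]]'
python3 - <<'E'
from h import *
cor([.4827,.2728,.046])
E
```

```text
t: 11.35
tcp_pos: [0.4597, 0.2736, 0.116]
ee_rot: [0.035, 2.705, -0.008]
ft_force: [-1.8, 0.0, 5.2]
grip_width: -0.001
grip_force: 2.6
corner [0.4824 0.273  0.046 ] F [-1.8  0.   5.2] tau [ 0.    0.1  -0.07] shift [-0.2 -0.2  0.1]
```

```bash
python3 -m jog '[[[0,0.4,0,0.9,0,0,0],[0,0.3,0,0.6,0,0,0],[0,0,0,0,0,0,0],[0,0,0,0,0,0,0],[0,0,0,0,0,0,0],[0,0,0,0,0,0,0],[0,0,0,0,0,0,0],[0,0,0,0,0,0,0],[0,0,0,0,0,0,0],[0,0,0,0,0,0,0]]]'
python3 - <<'E'
from h import *
cor([.4827,.2728,.046])
E
```

```text
t: 12.35
tcp_pos: [0.4596, 0.2736, 0.1155]
ee_rot: [0.034, 2.703, -0.008]
ft_force: [-5.6, -0.8, 13.6]
grip_width: -0.004
grip_force: 7.3
corner [0.4825 0.273  0.0456] F [-5.6 -0.8 13.6] tau [-0.11  0.04 -0.08] shift [-0.4 -0.2 -0.3]
```

Round button is fully in, confirmed by the hard stop at 13.6 N. Next I lift clear and go over the cover.

```bash
python3 -m jog '[[[0,-15,0,-33,0,0,0],[0,-17,0,-37,0,0,0],[0,-17,0,-37,0,0,0],[0,-15,0,-33,0,0,0],[0,0,-10,0,0,8.33,0],[0,0,-10,0,0,8.33,0],[0,0,-10,0,0,8.34,0],[0,-25,-10,0,0,0,0],[0,-25,0,0,0,0,0],[0,-25,0,0,0,0,0]]]'
python3 - <<'E'
from h import *
print(totool([.558,.233,.165])); s=status.get_state();print(R.from_rotvec(s['ee_rot']).as_matrix().round(3)); snap('wrist','w5')
E
```

```text
t: 13.35
tcp_pos: [0.5366, 0.2295, 0.2283]
ee_rot: [0.061, 3.076, -0.036]
ft_force: [0.1, 0.1, 1.2]
grip_width: -0.0
grip_force: 0.0
(array([-17.1,   5.8,  -8.6]), array([0.5413, 0.2277, 0.1554]))
[[-0.997  0.04   0.065]
 [ 0.039  0.999 -0.025]
 [-0.066 -0.022 -0.998]]
```

View pics/w5.png

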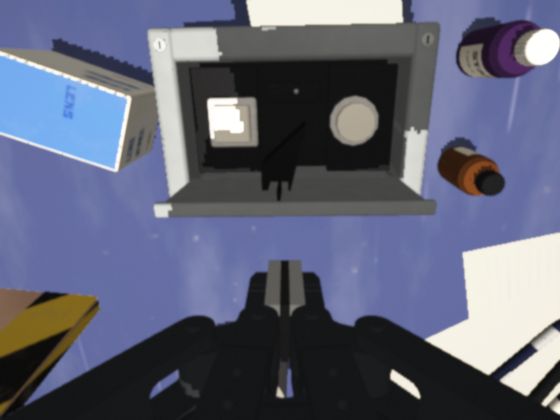

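Buttons are out, the cover is upright with its top edge at v≈207, and the fingers are behind it. I'll go down behind the cover.

```bash
python3 -m jog '[[[0,-9,3,0,0,1.9,0],[0,-8,3,0,-1.3,1.9,0],[0,0,0,0,0,0,0],[0,0,0,8,0,0,0],[0,0,0,9,0,0,0],[0,0,0,9,0,0,0],[0,0,0,9,0,0,0],[0,0,0,8,0,0,0],[0,0,0,0,0,0,0],[0,0,0,0,0,0,0]]]'
python3 - <<'E'
from h import *
print(totool([.556,.233,.115])); s=status.get_state();print(s['ft_force'],R.from_rotvec(s['ee_rot']).as_matrix().round(3))
E
```

```text
t: 14.4
tcp_pos: [0.5529, 0.2355, 0.1862]
ee_rot: [0.061, 3.141, 0.001]
ft_force: [0.2, 0.4, -0.1]
grip_width: -0.002
grip_force: 0.0
(array([-3.2, -2.5, -1.8]), array([0.5529, 0.2356, 0.1132]))
[ 0.24711733  0.36490344 -0.13079376] [[-0.999  0.039  0.   ]
 [ 0.039  0.999  0.001]
 [-0.     0.001 -1.   ]]
```

```bash
python3 -m jog '[[[0,8,-0.5,0,0,0,0],[0,8,-0.5,0,0,0,0],[0,8,-0.5,0,0,0,0],[0,5,-0.5,0,0,0,0],[0,5,-0.5,0,0,0,0],[0,5,-0.5,0,0,0,0],[0,3.5,-0.5,1.2,0,0,0],[0,3.5,-0.5,1.2,0,0,0],[0,3.5,-0.5,1.2,0,0,0],[0,3.5,-0.5,1.2,0,0,0]]]'
python3 - <<'E'
from h import *
print(totool([.489,.233,.0965])); s=status.get_state();print(s['ft_force'])
E
```

```text
t: 15.4
tcp_pos: [0.4996, 0.2326, 0.1816]
ee_rot: [0.061, 3.14, 0.001]
ft_force: [2.7, 1.8, -0.7]
grip_width: 0.003
grip_force: 0.9
(array([10.7, -0.1, 12.1]), array([0.4997, 0.2326, 0.1086]))
[ 2.65903445  1.77653722 -0.70208484]
```

```bash
python3 -m jog '[[[0,2.7,-0.1,3,0,0,0],[0,2.7,-0.1,3,0,0,0],[0,2.7,-0.1,3,0,0,0],[0,2.7,-0.1,3,0,0,0],[0,2.3,0,4.8,0,0,0],[0,2.3,0,4.8,0,0,0],[0,2.3,0,4.8,0,0,0],[0,1,0,4,0,0,0],[0,1,0,4,0,0,0],[0,1,0,3,0,0,0]]]'
python3 - <<'E'
from h import *
print(totool([.4706,.233,.060])); s=status.get_state();print(s['ft_force'])
E
```

```text
t: 16.4
tcp_pos: [0.4794, 0.233, 0.1439]
ee_rot: [0.061, 3.14, 0.001]
ft_force: [2.7, -1.1, 2.7]
grip_width: -0.002
grip_force: 1.5
(array([ 8.9, -0.4, 10.9]), array([0.4795, 0.233 , 0.0709]))
[ 2.67047813 -1.06244481  2.73482844]
```

```bash
python3 -m jog '[[[0,2,0,2,0,0,0],[0,2,0,2,0,0,0],[0,2,0,2,0,0,0],[0,1,0,2,0,0,0],[0,0,0,1.5,0,0,0],[0,0,0,1.5,0,0,0],[0,0,0,1,0,0,0],[0,0,0,0.5,0,0,0],[0,0,0,0,0,0,0],[0,0,0,0,0,0,0]]]'
python3 - <<'E'
from h import *
print(totool([.4706,.233,.060])); s=status.get_state();print(s['ft_force'])
E
```

```text
t: 17.4
tcp_pos: [0.4722, 0.2334, 0.1325]
ee_rot: [0.061, 3.14, 0.002]
ft_force: [1.7, -0.5, 8.8]
grip_width: 0.001
grip_force: 4.2
(array([ 1.7, -0.6, -0.5]), array([0.4723, 0.2335, 0.0595]))
[ 1.73149388 -0.45458739  8.77796254]
```

```bash
python3 -m jog '[[[0,0,0,0.5,0,0,0],[0,0,0,0,0,0,0],[0,0,0,-20,0,0,0],[0,0,0,-50,0,0,0],[0,0,0,-50,0,0,0],[0,0,0,-30,0,0,0],[0,0,0,0,0,0,0],[0,0,0,0,0,0,0],[0,0,0,0,0,0,0],[0,0,0,0,0,0,0]]]'
python3 -m jog '[[[0,0,0,0,0,0,0],[0,0,0,0,0,0,0],[0,0,0,0,0,0,0],[0,0,0,0,0,0,0],[0,0,0,0,0,0,0],[0,0,0,0,0,0,0],[0,0,0,0,0,0,0],[0,0,0,0,0,0,0],[0,0,0,0,0,0,0],[0,0,0,0,0,0,0]]]'
python3 - <<'E'
from h import *
snap('wrist','w6'); s=status.get_state();print(s['tcp_pos'],s['ft_force'])
E
```

```text
t: 18.4
tcp_pos: [0.4708, 0.2329, 0.2793]
ee_rot: [-0.061, -3.137, 0.001]
ft_force: [-0.7, -0.5, 0.4]
grip_width: -0.0
grip_force: 0.0
t: 19.4
tcp_pos: [0.472, 0.2332, 0.2813]
ee_rot: [0.061, 3.14, 0.001]
ft_force: [-0.3, -0.0, -0.2]
grip_width: -0.004
grip_force: 0.0
[0.47200773 0.23319672 0.28129314] [-0.64860079 -0.12899508 -0.15898445]
```

View pics/w6.png

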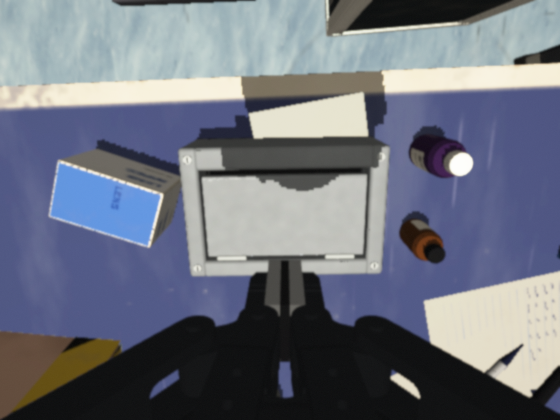

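The cover is shut and flush, spanning about (203–367, 173–258), two seconds after release. The neighbouring things are where they were, and the arm is clear.

```bash
python3 -c "
from bench import job_done
print(job_done())"
```

```text
the job is handed in; nothing more can be done
None
```

The job is handed in at about 19 s: the cover was popped open, the round button pressed fully in, and the cover latched shut again, with everything beside the box unmoved in the last picture; a first try at the button met about 19 N of mostly sideways force and was backed off.

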